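# Latch the lid of an insulated food carrier

## Task

The insulated food carrier is packed and its far end is already latched; close the draw latch that still hangs open on its other end. Lift the wire loop over the keeper on the lid so that its cross bar sits down behind the keeper's lip, then press the lever down over centre until it lies fully home and the lid is drawn tight. Work by feel: while you hold the loop do not press it against the keeper or lid with more than about 1 kg, never lean on the lever or carrier with more than 2.5 kg, and leave the kitchenware around it where it stands.

Things in the scene. Friction and masses are not known exactly. Their poses are not given: they have to be found in the camera images.
- carrier: Insulated grey plastic food carrier, 330 wide (its x) x 400 long (its y) x 178 high with lid, too heavy to move. Origin: centre of its underside; z up. The open latch is in the middle of its -y end wall (plane y = -200 mm; below, 'out' = away from that wall, -y); the same latch, already shut, is on the +y end. All sizes in mm.
- lever_hinge (a point): Centre of the lever's pivot pin, 24 out from the end wall, 112 above the table; the pin runs along the carrier's x. Axes as the carrier's. The lever is a steel plate 28 wide, 3 thick, from 10 to 78 from the pin; its outer face (the upper one while it stands out) is 7.5 off the pin's centre line; a bead 6 thick edges the free end.
- lever (a joint): Lever angle, rad: 0 = shut, hanging down along the wall; 1.57 = straight out; up to 2.4 = up and out. Stays where left (friction 0.08 N m). Once hooked it moves freely down to about 1.2 to 1.5, then draws the lid down: the push needed 58 mm from the pin grows to about 7 N near 0.9, is nil at dead centre (0.25 to 0.5), and from there the lever snaps home.
- lever_tip (a point): Middle of the lever's free end, 78 from the pin, on its outer face.
- loop_pivot (a point): Pivot of the wire loop on the lever, midway between the legs; it moves with the lever: at lever angle t it lies (15.5 sin t - 4.5 cos t) out and (-15.5 cos t - 4.5 sin t) up from the lever's pin.
- loop_bar (a point): Centre of the loop's cross bar (along the carrier's x), 53.5 from the loop's pivot; point z points from pivot to bar. The loop is a U of wire 5 thick, 44 wide outside, 34 inside; its pivot is a little stiff (0.025 N m), so it stays where it is put. At the start it lies folded back along the raised lever, pointing out and up; it reaches the keeper up and over.
- keeper_seat (a point): Nominal bar centre when seated in the keeper, 19.5 out; axes as the carrier's. Keeper: steel bracket 26 wide on the lid's end face: a groove 7.4 wide between an upright block (lid side, top 13 above the seat) and a lip 3 thick (outer side, rounded, top 3.5 above the seat). It is screwed on through slots and really sits up to 4 mm further in or out than this point says: feel for it.
- lid: The carrier's grey plastic lid, 330 x 400 x 30, end face flush with the carrier's wall, top 23 above keeper_seat; held at its far end (origin: lower far edge, its pivot). Unlatched it rests on its gasket, keeper_seat 154.8 above the table; latched, keeper_seat is drawn down to about 151.6. The gasket gives about 30 N per mm at the latch end.
- loop: The wire loop itself; origin at its pivot, axes as loop_bar's.
- basket: Bystander: red plastic slatted basket, 200 x 260 x 90 mm, origin under its centre. Leave alone.
- small_pan: Bystander: steel food pan, 162 x 176 x 65 mm, origin under its centre. Leave alone.
- ladle: Bystander: steel ladle lying flat, 340 long, 44 high, origin under the middle of its length (mm). Leave alone.
- bowl: Bystander: white ceramic bowl, 120 across, 55 high (mm), origin under its centre. Leave alone.
- sauce_bottle: Bystander: brown sauce bottle, 64 across, 190 high (mm), origin under its centre. Leave alone.
- cup: Bystander: steel cup, 72 across, 75 high (mm), origin under its centre. Leave alone.

How it is judged:
By the outcome, as a careful person would: the job done as asked, in the order asked, and still so for the second after the job is handed in, with the robot touching nothing.
It also fails if it takes over 58 s, if anything falls off the work surface, if the arm or the gripper's body presses on something with over 40 N, if the wrist force passes 120 N, or if a joint passes its speed limit or range.

## Robot

A 7-joint arm with a two-finger parallel gripper is mounted at the origin on the work surface. World frame = base frame: x ahead of the robot, y to its left, z up, the work surface at z = 0. Lengths are in mm, angles in rad, forces in N, time in s.
With the tool pointing down it reaches from about 350 to 775 mm from the base axis. Payload 3.1 kg.
Tool frame: the origin (TCP) lies on the centre line of the jaws, within the pads' length; the fingertips stand ahead of it and the grasp point (between the pads) lies 2 mm behind it (tip_reach is the z of the fingertips in the tool frame, in mm); z points along the fingers, y is the line along which they close (so a half turn about z gives the same grasp; the last joint's range is limited). The gripper opens to 85 mm and grips with 20 to 120 N. Pads are 22 mm wide; open, the fingers measure 114 mm over their backs; the gripper's body (76 mm by 85 mm) begins 54 mm behind the grasp point. The pads swing forward as they close: fully open they stand 13 mm farther back than shut.
Start: joints at [-1.3, 0.311, 0.014, 1.512, -0.004, 1.319, -0.027], TCP at [169.221, 523.337, 248.304] pointing down, gripper open.
Joint ranges: [-2.7, 2.7], [-0.3, 1.91], [-1.27, 1.3], [0.12, 2.57], [-1.44, 4.58], [0.2, 2.03], [-3.05, 3.05]. Speed limits (rad/s): [2.79, 2.79, 3.14, 3.14, 3.14, 3.14, 3.14].

## Interface

Orientations are given as a 3x3 rotation matrix whose columns are the frame's x, y, z axes.
In Python, from rig import goto, line_to, movej, gripper_to, hold, solve_ik, camera, Unreachable, close_job, get_time, get_joint_positions, get_joint_velocities, get_joint_efforts, get_eef_pos, get_ee_rot, get_contact_force, get_torque, get_width, get_grasp_force, tip_reach gives the robot as it stands. The module is installed in compiled form; this text tells all that it offers. Calls block until the motion is done:
- goto(position, orientation): joint-space move of the TCP to a pose.
- line_to(position, attitude=None, feed=150): straight line of the TCP; attitude=None keeps the orientation; feed is the mean speed in mm/s.
- movej(angles): joint-space move.
- gripper_to(opening, newtons=None): opening from 0.0 (shut) to 1.0 (fully open); newtons is the grip in N (None keeps the last); returns when the fingers have stopped.
- hold(seconds).
- solve_ik(position, orientation): joint angles nearest the present ones, or None.
- camera(name): name is "scene" or "top" or "wrist"; returns a dict with "image" (480x640x3 uint8, blue, green, red), "range_z" (480x640 float32, mm along the optical axis (not along the pixel's ray), 0 where there is no reading), "mtx" (3x3 intrinsics, pixels), "k1" (the pictures are not rectified: a ray, as slopes to the right and down, at radius r is drawn at 1 + k1 r^2 times it, then the intrinsics apply), "position" and "attitude" of the camera in the world. Camera axes: x right, y down, z forward; pixel columns grow to the right and rows downward; lengths in mm; the calibration is good to about 2 mm. A picture is of the moment at which its call begins.
A pose or a line that the arm cannot do raises Unreachable and nothing moves.
- close_job(): hands the job in; it is judged then, once.
Readings, each from a call of its own:
- get_time(): time.
- get_joint_positions(): joint angles.
- get_joint_velocities(): joint speeds.
- get_joint_efforts(): joint torques, N m.
- get_eef_pos(): TCP position.
- get_ee_rot(): TCP orientation.
- get_contact_force(): force on the tool from outside, world axes, zero at the start.
- get_torque(): the same for the moment, N m.
- get_width(): opening from 0.0 (shut) to 1.0 (fully open).
- get_grasp_force(): force on a finger pad.
Only numpy, scipy, OpenCV 4.12 (cv2) and the standard library are available. Lean on these libraries where they do the work, as an engineer would, in place of code of your own. Each camera call takes 0.05 s, during which the arm holds its last target. There are 200 camera calls.

## Working session

There is one attempt and no reset: what is moved stays moved. The work goes in short steps, each a Python script; the robot and the scene stay as the last script left them, time stands still between calls to the robot, and variables do not carry over. Pictures are saved under pics/ and viewed, at most 10 in all, crops included, and the job is handed in when it is done.

```bash
mkdir -p pics; ls
cat > h.py <<'E'
import numpy as np, cv2
from rig import *
def snap(n,f):
    c=camera(n); cv2.imwrite('pics/'+f,c['image']); np.savez('pics/'+f[:-4]+'.npz',**c); return c
def cloud(c):
    K=np.array(c['mtx']);h,w=c['range_z'].shape
    u,v=np.meshgrid(np.arange(w),np.arange(h))
    d=cv2.undistortPoints(np.stack([u,v],-1).reshape(-1,1,2).astype(np.float64),K,np.array([c['k1'],0,0,0,0],float)).reshape(h,w,2)
    z=c['range_z'].astype(float)
    P=np.stack([d[...,0]*z,d[...,1]*z,z],-1)@np.array(c['attitude']).T+np.array(c['position'])
    P[z<=0]=np.nan
    return P
E
python3 - <<'E'
from h import *
for n in ['scene','top']:
    c=snap(n,n+'1.png'); print(n,c['position'],c['attitude'],c['mtx'],c['k1'])
print(get_time(),tip_reach() if callable(tip_reach) else tip_reach, get_ee_rot())
E
```

```text
pics
scene [1118.55045282 -300.58670139  760.76608138] [[ 0.48851457  0.59261246 -0.64044047]
 [ 0.8725508  -0.3293115   0.3608449 ]
 [ 0.00293677 -0.73509483 -0.67795794]] [[436.26401885   0.         323.28584016]
 [  0.         436.26401885 238.16066033]
 [  0.           0.           1.        ]] -0.04725518148663061
top [ 311.89491422   38.52467002 1269.0869466 ] [[ 0.01469355 -0.98488318  0.17259555]
 [-0.99938048 -0.01998646 -0.0289688 ]
 [ 0.03198046 -0.17206297 -0.9845667 ]] [[519.32687125   0.         312.34547841]
 [  0.         519.32687125 232.69046901]
 [  0.           0.           1.        ]] 0.052691849855823814
0.1 17.0 [[-9.51502034e-01  3.07641980e-01 -5.40343888e-04]
 [ 3.07642433e-01  9.51499827e-01 -2.05254189e-03]
 [-1.17310937e-04 -2.11923049e-03 -9.99997748e-01]]
```

View pics/scene1.png

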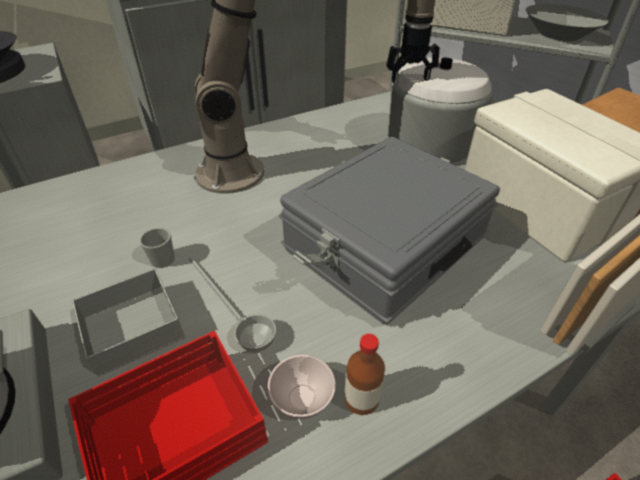

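View pics/top1.png

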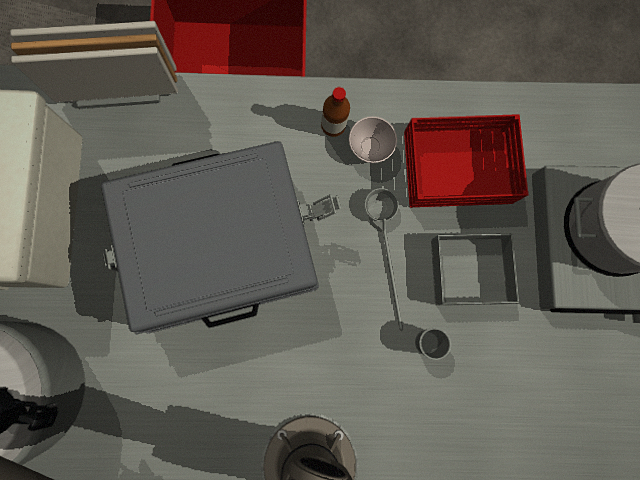

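The scene view shows the grey carrier with its open latch at about (322,250). In the top view, the lid spans about (105..318, 142..332) and the latch is at about (320,207). Next I'll fit the lid from the depth image.

```bash
cat > fit.py <<'E'
from h import *
c=dict(np.load('pics/top1.npz')); P=cloud(c)
m=(abs(P[...,2]-178)<8); m[:, 340:]=0
m=cv2.morphologyEx(m.astype(np.uint8),cv2.MORPH_OPEN,np.ones((9,9)))
n,l,s,ce=cv2.connectedComponentsWithStats(m); i=l[237,210]; m=l==i
Q=P[m]; print('z',np.percentile(Q[:,2],[5,50,95]))
r=cv2.minAreaRect(Q[:,:2].astype(np.float32)); print(r)
# latch points
box=cv2.boxPoints(r); print(box)
ctr=np.array(r[0]); 
e=[box[1]-box[0],box[2]-box[1]]; L=max(e,key=np.linalg.norm); ey=L/np.linalg.norm(L); ey=ey if ey[1]>0 else -ey
ex=np.array([ey[1],-ey[0]]); print('ey',ey,'ex',ex)
for n in ['top','scene']:
    c=dict(np.load(f'pics/{n}1.npz')); P=cloud(c)
    q=np.stack([(P[...,:2]-ctr)@ex,(P[...,:2]-ctr)@ey,P[...,2]],-1)
    mm=(abs(q[...,0])<40)&(q[...,1]<-203)&(q[...,1]>-330)&(q[...,2]>60)
    k=q[mm]; o=np.argsort(k[:,1]); print(n,len(k)); print(np.round(k[o][::max(1,len(k)//40)]).astype(int).tolist())
for n,(x,y,w,h) in {'top':(285,175,70,52),'scene':(280,215,80,60)}.items():
    im=cv2.imread(f'pics/{n}1.png')[y:y+h,x:x+w]; cv2.imwrite(f'pics/{n}_crop.png',cv2.resize(im,None,fx=9,fy=9,interpolation=cv2.INTER_CUBIC))
a=cv2.resize(cv2.imread('pics/top_crop.png'),(400,300));b=cv2.resize(cv2.imread('pics/scene_crop.png'),(400,300));cv2.imwrite('pics/both.png',np.hstack([a,b]))
E
python3 fit.py
```

```text
z [173.19323927 177.40509274 181.28793795]
((501.53924560546875, 223.278076171875), (327.36572265625, 388.0295104980469), 15.388921737670898)
[[292.2393   366.9003  ]
 [395.2106    -7.217083]
 [710.83923   79.65585 ]
 [607.8679   453.77322 ]]
ey [-0.2653698  0.9641467] ex [0.9641467 0.2653698]
top 601
[[-8, -285, 158], [14, -283, 155], [5, -280, 157], [-10, -278, 155], [-12, -275, 156], [-6, -273, 154], [5, -271, 158], [6, -269, 157], [12, -268, 160], [-6, -266, 150], [-13, -264, 152], [-3, -263, 143], [-10, -261, 145], [9, -259, 145], [18, -257, 140], [2, -255, 140], [-5, -253, 140], [-20, -251, 138], [-18, -250, 140], [-8, -248, 140], [3, -246, 136], [-14, -244, 129], [-14, -242, 127], [9, -241, 134], [17, -239, 122], [11, -237, 129], [21, -235, 120], [-2, -234, 126], [-1, -231, 128], [-13, -229, 118], [-2, -227, 127], [-13, -224, 126], [-6, -220, 159], [-13, -219, 151], [7, -217, 159], [7, -215, 150], [-11, -212, 150], [-13, -209, 162], [-13, -207, 155], [-11, -205, 168], [-10, -203, 169]]
scene 573
[[8, -287, 157], [12, -286, 156], [-12, -285, 160], [-4, -282, 158], [0, -275, 150], [-7, -274, 156], [-2, -273, 158], [-9, -272, 156], [-10, -271, 157], [22, -266, 149], [-18, -259, 143], [2, -256, 139], [12, -254, 138], [22, -250, 132], [14, -248, 133], [1, -244, 132], [22, -242, 123], [17, -239, 123], [-1, -236, 128], [-4, -233, 127], [-10, -230, 124], [-2, -227, 121], [10, -224, 153], [15, -223, 107], [11, -223, 150], [2, -222, 146], [12, -221, 147], [-5, -218, 113], [-10, -216, 151], [14, -214, 157], [-1, -213, 150], [1, -213, 154], [10, -212, 119], [6, -212, 164], [-6, -211, 110], [-4, -210, 165], [10, -210, 112], [-9, -208, 168], [1, -207, 166], [-5, -206, 112], [-7, -204, 114]]
```

View pics/both.png

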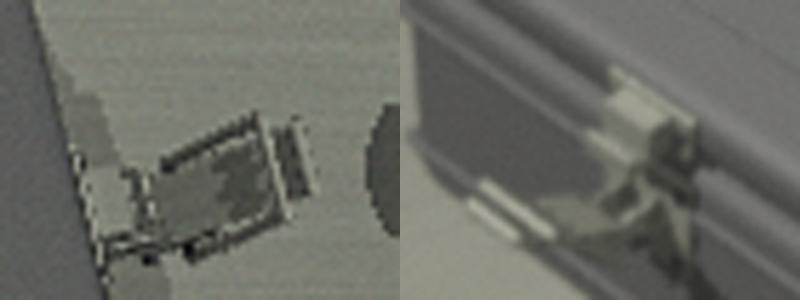

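The crops show the lever standing out and up with the loop folded on it, its bar at about (275,165) in the left half. The keeper is beside the lid at about (110,190). Next I'll check that the key poses are reachable and take a close wrist view.

```bash
cat >> h.py <<'E'
C0=np.array([501.54,223.28]); th=np.radians(15.39)
EX=np.array([np.cos(th),np.sin(th),0]); EY=np.array([-np.sin(th),np.cos(th),0]); EZ=np.array([0,0,1.])
def W(x,out,z): return np.r_[C0,0]+x*EX-(200+out)*EY+z*EZ     # carrier -> world
def Cc(P): q=np.asarray(P)-np.r_[C0,0]; return np.stack([q@EX,-(q@EY)-200,q[...,2]],-1)
def R(a,s=1):
    "tool pitched: z = down*cos a + toward wall*sin a ; y = s*EX"
    z=-EZ*np.cos(a)+EY*np.sin(a); y=s*EX; return np.stack([np.cross(y,z),y,z],1)
E
python3 - <<'E'
from h import *
for s in (1,-1):
    for x,o,z,a in [(0,60,300,0),(0,82,149,0),(0,82,149,.6),(0,82,149,-.6),(0,40,170,0),(0,20,160,0),(0,20,160,-.3),(0,110,105,.5),(0,60,70,.9),(0,40,60,1.1)]:
        q=solve_ik(W(x,o,z),R(a,s)); print(s,(x,o,z,a),None if q is None else np.round(q,2))
E
```

```text
1 (0, 60, 300, 0) [-0.56  0.42  0.85  1.38 -0.31  1.49  0.55]
1 (0, 82, 149, 0) [-0.48  0.53  0.78  1.6  -0.4   1.17  0.65]
1 (0, 82, 149, 0.6) [-0.23  0.9   1.06  1.38 -1.04  1.85  1.12]
1 (0, 82, 149, -0.6) [-0.76  0.5   0.63  1.77  0.39  0.95 -0.15]
1 (0, 40, 170, 0) [-0.55  0.47  0.75  1.61 -0.34  1.19  0.55]
1 (0, 20, 160, 0) [-0.57  0.47  0.73  1.64 -0.33  1.16  0.5 ]
1 (0, 20, 160, -0.3) [-0.7   0.43  0.63  1.7   0.06  1.04  0.11]
1 (0, 110, 105, 0.5) [-0.22  0.92  1.02  1.4  -1.    1.72  1.15]
1 (0, 60, 70, 0.9) [-0.07  1.09  0.89  1.34 -1.19  1.97  1.21]
1 (0, 40, 60, 1.1) [ 0.04  1.14  0.72  1.3  -1.2   2.02  1.2 ]
-1 (0, 60, 300, 0) [-0.69  0.51  1.13  1.38 -0.45  1.53 -2.48]
-1 (0, 82, 149, 0) [-0.66  0.67  1.13  1.61 -0.63  1.27 -2.3 ]
-1 (0, 82, 149, 0.6) [-0.25  0.94  1.12  1.38 -1.08  1.89 -1.99]
-1 (0, 82, 149, -0.6) [-0.36  0.44  0.09  1.75  0.66  1.06  2.77]
-1 (0, 40, 170, 0) [-0.75  0.61  1.13  1.62 -0.57  1.28 -2.4 ]
-1 (0, 20, 160, 0) [-0.8   0.62  1.13  1.65 -0.58  1.26 -2.43]
-1 (0, 20, 160, -0.3) [-0.3   0.38  0.09  1.69  0.3   1.08  3.04]
-1 (0, 110, 105, 0.5) [-0.25  0.97  1.12  1.4  -1.06  1.77 -1.96]
-1 (0, 60, 70, 0.9) [-0.08  1.11  0.94  1.34 -1.21  1.99 -1.92]
-1 (0, 40, 60, 1.1) [ 0.11  1.1   0.57  1.29 -1.1   1.94 -1.99]
```

Run:
```python
from h import *
goto(W(0,75,300),R(0.0))
c=snap('wrist','w1.png'); print(c['position'],np.round(c['attitude'],3).tolist(),c['mtx'][0][0],c['k1'],get_time())
print(Cc(c['position']),Cc(get_eef_pos()))
```

```text
[554.67106509  35.33733854 424.48435911] [[0.963, 0.257, 0.079], [0.269, -0.918, -0.292], [-0.002, 0.302, -0.953]] 358.53854268424885 -0.027966449857588383 2.625
[  1.34817914  -4.69629679 424.48435911] [  0.56553621  73.4433931  299.71109424]
```

View pics/w1.png

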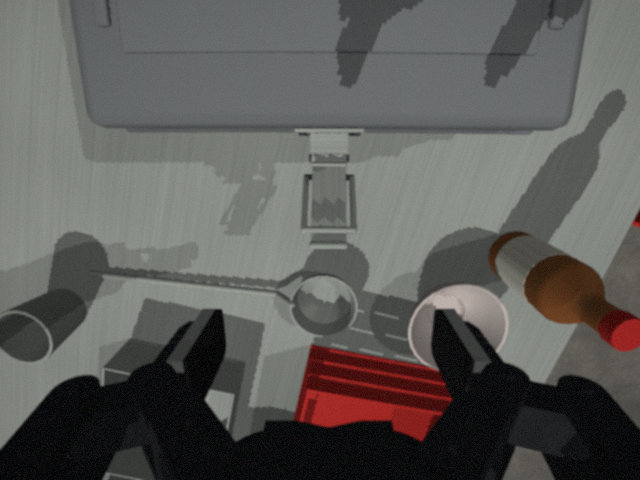

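The wrist view shows the loop's cross bar at about (329,230), the lever's bead at (329,245), the keeper at (329,142) and the lid's edge at row 128. Next I'll measure from the rays and depth.

Run:
```python
from h import *
c=dict(np.load('pics/w1.npz')); im=c['image']
cr=im[115:265,285:375]; cv2.imwrite('pics/w1c.png',cv2.resize(cr,None,fx=4,fy=4,interpolation=cv2.INTER_CUBIC))
P=Cc(cloud(c))
g=cv2.cvtColor(im,cv2.COLOR_BGR2GRAY)
for r in range(118,254,3): print(r,g[r,329],np.round(np.nanmedian(P[r,326:333],0),1), 'leg L',np.round(P[r,304],0),'R',np.round(P[r,353],0))
print(g[230,294:366]); print(g[205,294:366]);print(g[142,294:366])
for cols in (200,260,400,460): print(cols,[ (r,np.round(P[r,cols],0).tolist()) for r in range(119,135,2)])
```

```text
118 102 [  1.4 -12.3 174.3] leg L [-15. -12. 175.] R [ 17. -12. 174.]
121 100 [  1.4 -10.4 173.7] leg L [-15. -10. 174.] R [ 17. -10. 174.]
124 97 [  1.4  -8.6 171.7] leg L [-15.  -9. 172.] R [ 17.  -9. 173.]
127 82 [  1.4  -6.7 166.8] leg L [-16.  -7. 166.] R [ 18.  -7. 165.]
130 145 [  1.4  -4.7 169.5] leg L [-16.  -5. 169.] R [ 18.  -5. 170.]
133 130 [  1.4  -2.7 166.5] leg L [-16.  -3. 162.] R [ 18.  -3. 161.]
136 144 [  1.4  -0.7 167.1] leg L [-27.   2.  -1.] R [29.  2. -1.]
139 147 [  1.4   1.3 166.8] leg L [-27.   5.  -2.] R [29.  5.  1.]
142 142 [  1.4   3.3 167. ] leg L [-27.   9.  -2.] R [29.  8. -1.]
145 142 [  1.4   5.3 167. ] leg L [-27.  12.  -2.] R [29. 12. -2.]
148 131 [  1.5   7.3 166.6] leg L [-27.  15.  -1.] R [29. 15. -3.]
151 144 [  1.5   9.3 167.3] leg L [-27.  18.   1.] R [29. 18. -1.]
154 105 [  1.5  12.3 151.9] leg L [-27.  22.  -0.] R [29. 22.  0.]
157 97 [  1.5  14.5 151.7] leg L [-27.  25.  -2.] R [29. 25. -0.]
160 91 [  1.5  16.7 151.5] leg L [-27.  29.   0.] R [29. 29. -1.]
163 112 [  1.5  18.4 157.3] leg L [-28.  32.  -2.] R [30. 32. -1.]
166 126 [  1.5
[... 3184 characters left out ...]
260 [(119, [-44.0, -12.0, 175.0]), (121, [-45.0, -10.0, 173.0]), (123, [-45.0, -9.0, 172.0]), (125, [-45.0, -8.0, 170.0]), (127, [-46.0, -7.0, 165.0]), (129, [-55.0, -5.0, 121.0]), (131, [-55.0, -4.0, 119.0]), (133, [-77.0, -1.0, -2.0])]
400 [(119, [48.0, -12.0, 175.0]), (121, [49.0, -11.0, 174.0]), (123, [49.0, -9.0, 173.0]), (125, [49.0, -8.0, 170.0]), (127, [50.0, -7.0, 169.0]), (129, [59.0, -6.0, 120.0]), (131, [59.0, -4.0, 120.0]), (133, [82.0, -2.0, 0.0])]
460 [(119, [88.0, -12.0, 174.0]), (121, [89.0, -11.0, 173.0]), (123, [89.0, -10.0, 173.0]), (125, [89.0, -8.0, 173.0]), (127, [91.0, -7.0, 169.0]), (129, [92.0, -6.0, 167.0]), (131, [108.0, -5.0, 121.0]), (133, [109.0, -3.0, 117.0])]
```

View pics/w1c.png

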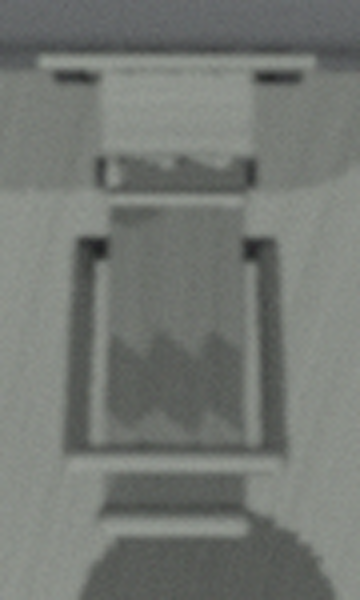

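Depth gives a consistent geometry, checked against the given sizes:
- Lid face at out ≈ -6 in my frame, x centre about 1.6.
- Pin (18,112) lies 7.5 from the lever face, and lever t ≈ 2.07.
- Bar (69.5,155) is 53 from the pivot (33.8,115.5).
- Groove centre at out ≈ 14.2.

Next I'll approach and grip the loop along its own direction.

```bash
cat >> h.py <<'E'
XC=1.6; PV=np.array([33.8,115.5])
def rp(r,el,pv=PV): return pv+r*np.array([np.cos(el),np.sin(el)])   # el = elevation, 0 = straight out
def pose(p,el,x=None): return W(XC if x is None else x,p[0],p[1]),R(np.pi/2-el)
def st(tag=''):
    f=np.array(get_contact_force()); m=np.array(get_torque())
    print(tag,'t%.2f'%get_time(),'tcp',np.round(Cc(get_eef_pos()),1),'F x/out/z',np.round([f@EX,-f@EY,f[2]],2),'M',np.round([m@EX,-m@EY,m[2]],2),'w%.3f g%.1f'%(get_width(),get_grasp_force()))
E
python3 - <<'E'
from h import *
e0=np.radians(47.5)
for r in (140,44): print(solve_ik(*pose(rp(r,e0),e0)))
gripper_to(0.8)
goto(*pose(rp(130,e0),e0)); st('pre')
p,R0=pose(rp(44,e0),e0)
line_to(*pose(rp(90,e0),e0),feed=120); st('mid')
line_to(p,R0,feed=60); hold(.2); st('at')
snap('wrist','w2.png')
E
```

```text
[ 0.12312859  0.82038821  0.62676169  1.11723074 -0.88352607  1.94725964
  0.93292352]
[ 0.02033425  0.7963427   0.59210791  1.34645455 -0.87717229  1.75203643
  0.99004135]
pre t3.67 tcp [  1.4 122.6 210.6] F x/out/z [ 0.4  -0.86  0.78] M [-0.68  0.01 -0.04] w0.798 g0.0
mid t4.16 tcp [  2.6  92.9 183.3] F x/out/z [0.2  0.39 0.18] M [-0.69 -0.02 -0.02] w0.800 g0.0
at t5.28 tcp [  1.6  64.  148.2] F x/out/z [-0.1  -0.04 -0.25] M [-0.69  0.01  0.01] w0.801 g0.0
```

View pics/w2.png

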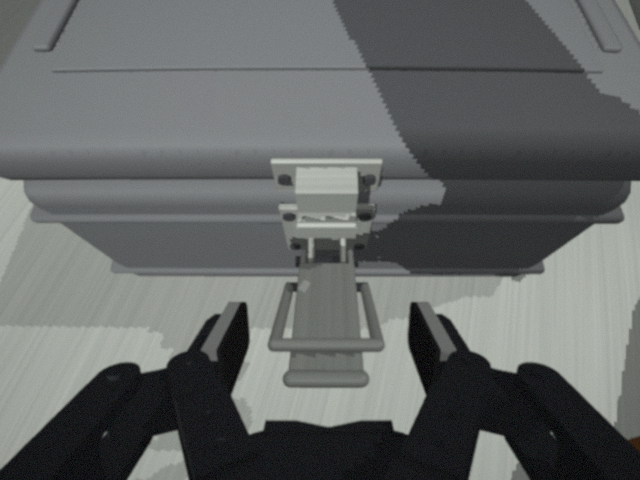

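The fingers straddle the loop: its legs are at columns 270–383, the pads at 248 and 410, and the bar at row 345, inside the pads. Next I'll grip and swing.

Run:
```python
from h import *
gripper_to(0.0,20); st('grip')
f=np.array(get_contact_force())
e0=47.5
for d in range(8,57,8):
    e=np.radians(e0+d); line_to(*pose(rp(44,e),e),feed=60); st('%.0f'%(e0+d))
    f=np.array(get_contact_force())
    if np.linalg.norm(f)>9: print('stop'); break
snap('scene','s2.png'); snap('wrist','w3.png')
a=cv2.imread('pics/s2.png')[205:285,270:376]; b=cv2.imread('pics/w3.png')
cv2.imwrite('pics/j3.png',np.hstack([cv2.resize(a,(400,300),interpolation=cv2.INTER_CUBIC),cv2.resize(b,(400,300))]))
```

```text
grip t5.66 tcp [  0.9  64.  148.1] F x/out/z [-1.88  0.63  1.29] M [-0.6  -0.3   0.32] w0.507 g20.8
56 t5.95 tcp [  1.   57.5 152.8] F x/out/z [-3.63 -0.67  1.19] M [-0.36 -0.52  0.32] w0.504 g21.8
64 t6.24 tcp [  1.1  51.6 155.3] F x/out/z [-3.48 -1.62  1.07] M [-0.05 -0.54  0.32] w0.499 g22.0
72 t6.53 tcp [  1.1  45.7 157.1] F x/out/z [-2.34 -2.79  1.65] M [ 0.22 -0.59  0.23] w0.501 g22.4
80 t6.83 tcp [  1.1  40.1 158.3] F x/out/z [-2.91 -1.45  0.44] M [ 0.31 -0.64  0.2 ] w0.503 g22.8
88 t7.12 tcp [  1.1  34.1 158.7] F x/out/z [-3.11 -2.1  -0.36] M [ 0.58 -0.64  0.04] w0.504 g23.2
96 t7.41 tcp [  1.   28.1 158.2] F x/out/z [-3.16 -2.27 -2.28] M [ 0.77 -0.6   0.09] w0.499 g23.1
104 t7.70 tcp [  1.   22.4 157. ] F x/out/z [-2.69 -1.83 -3.11] M [ 0.97 -0.5  -0.04] w0.501 g22.9
```

View pics/j3.png

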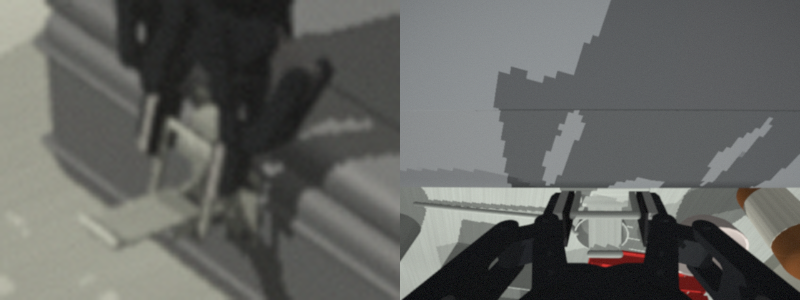

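The loop is upright in the grip and the lever still stands out. Next I'll lower it a little and feel inwards for the keeper block.

```bash
cat >> h.py <<'E'
def F():
    v=[]
    for _ in range(4): hold(.02); v.append(get_contact_force())
    f=np.mean(v,0); return np.array([f@EX,-f@EY,f[2]])
def bar():
    z=np.array(get_ee_rot())[:,2]; b=Cc(get_eef_pos()-9.5*z); return b
def tobar(o,z,el,x=1.0,feed=40):
    e=np.radians(el); p=np.array([o,z])-9.5*np.array([np.cos(e),np.sin(e)])
    line_to(*pose(p,e,x),feed=feed)
E
python3 - <<'E'
from h import *
c=dict(np.load('pics/w3.npz')); P=Cc(cloud(c))
for r in range(326,352,3): print(r,np.round(P[r,300:345:15],1).tolist())
print('bar by tcp',bar())
tobar(20.5,166,105); print(np.round(bar(),1),np.round(F(),2))
tobar(20.5,163.5,106); print(np.round(bar(),1),np.round(F(),2))
o=20.5; f0=F()
while o>9:
    o-=.5; tobar(o,163.3,107,feed=25); f=F(); print(o,np.round(bar(),1),np.round(f,2))
    if f[1]-f0[1]>3 : break
    if np.linalg.norm(f[1:])>8: break
    if o>14: f0=f if o>17 else f0
print('t',get_time())
E
```

```text
326 [[-8.1, 7.9, 167.1], [-2.8, 8.3, 166.7], [2.5, 8.3, 166.8]]
329 [[-8.2, 9.7, 166.8], [-2.9, 9.7, 166.8], [2.5, 9.6, 166.9]]
332 [[-27.0, 176.5, 0.6], [-5.0, 48.4, 129.4], [2.6, 49.1, 128.7]]
335 [[-27.3, 182.0, -0.7], [-5.0, 50.9, 129.0], [2.6, 51.0, 128.9]]
338 [[-8.9, 18.2, 162.8], [-3.2, 18.2, 162.8], [2.5, 18.6, 162.4]]
341 [[-8.8, 18.4, 164.2], [-3.2, 18.9, 163.7], [2.5, 19.0, 163.7]]
344 [[-8.7, 18.6, 165.5], [-3.1, 18.3, 165.8], [2.5, 19.3, 164.9]]
347 [[-8.7, 20.0, 165.7], [-3.1, 20.5, 165.2], [2.5, 19.5, 166.1]]
350 [[-8.8, 21.8, 165.5], [-3.1, 21.4, 165.9], [2.5, 21.5, 165.8]]
bar by tcp [  1.02959711  20.62479808 166.42515728]
[  1.   21.7 166.2] [-2.56 -0.66 -2.02]
[  1.   21.2 163.8] [-2.88 -0.23  1.27]
20.0 [  1.   20.1 163.3] [-2.77  0.15  1.1 ]
19.5 [  1.   20.  163.3] [-2.18  1.18 -0.96]
19.0 [  1.   19.6 163.3] [-1.45  3.49 -2.99]
18.5 [  1.   19.2 163.2] [-0.57  4.89 -5.41]
18.0 [  1.   18.9 163.2] [-0.89  5.67 -6.28]
t 10.0833
```

Inward force built up early, probably because the bar sits lower than assumed and met the lip. I'll back off, raise it and check with wrist depth.

Run:
```python
from h import *
tobar(20.5,164,106); print(np.round(bar(),1),np.round(F(),2))
tobar(20.5,166,106); print(np.round(bar(),1),np.round(F(),2))
hold(.15)
c=snap('wrist','w4.png'); P=Cc(cloud(c)); print('bar tcp',bar(),get_time())
for r in range(320,375,2): print(r,np.round(P[r,[300,320,340]],1).tolist())
cv2.imwrite('pics/w4c.png',cv2.resize(c['image'][280:420,230:416],(744,560),interpolation=cv2.INTER_CUBIC))
```

```text
[  1.   19.7 163.6] [-1.12  2.17 -5.71]
[  0.9  19.8 165.5] [ 0.09  2.42 -9.38]
bar tcp [  0.93398173  19.9686952  165.71020641] 10.9167
320 [[-8.1, 3.8, 166.4], [-1.1, 4.4, 165.8], [5.8, 4.1, 166.1]]
322 [[-8.1, 4.7, 166.5], [-1.1, 4.0, 167.2], [5.8, 4.5, 166.6]]
324 [[-8.1, 5.2, 167.0], [-1.2, 5.7, 166.5], [5.9, 6.1, 166.1]]
326 [[-8.1, 6.2, 166.9], [-1.2, 7.1, 166.1], [5.9, 7.0, 166.2]]
328 [[-8.2, 7.7, 166.5], [-1.2, 7.2, 166.9], [5.9, 7.4, 166.7]]
330 [[-8.3, 8.7, 166.5], [-1.2, 7.8, 167.3], [5.9, 8.2, 167.0]]
332 [[-8.3, 9.5, 166.8], [-1.2, 10.0, 166.3], [5.9, 10.1, 166.1]]
334 [[-24.6, 167.0, 25.0], [-2.5, 53.0, 128.2], [7.7, 52.6, 128.6]]
336 [[-24.4, 165.9, 28.4], [-2.5, 53.9, 128.8], [7.7, 54.2, 128.5]]
338 [[-8.9, 17.5, 162.4], [-1.4, 18.2, 161.7], [6.2, 17.6, 162.3]]
340 [[-8.9, 17.4, 163.5], [-1.4, 18.2, 162.7], [6.1, 17.3, 163.5]]
342 [[nan, nan, nan], [-1.4, 18.1, 163.8], [6.2, 18.3, 163.6]]
344 [[-8.9, 18.6, 164.3], [-1.4, 19.3, 163.7], [6.1, 18.4, 164.5]]
346 [[-8.9, 19.3, 164.7], [-1.3, 19.1, 164.8], [6.1, 19.1, 164.8]]
348 [[-8.9, 20.1, 164.9], [-1.4, 20.5, 164.6],
[... 201 characters left out ...]
 [7.9, 65.2, 130.9]]
356 [[-27.7, 216.2, 10.5], [-2.6, 65.2, 132.2], [7.9, 65.1, 132.3]]
358 [[-27.8, 218.9, 10.9], [-2.6, 66.7, 132.3], [7.9, 66.3, 132.6]]
360 [[-27.9, 221.7, 11.2], [-2.6, 67.5, 133.0], [7.9, 68.5, 132.2]]
362 [[-27.9, 223.0, 12.8], [-2.6, 69.0, 133.1], [7.9, 69.6, 132.6]]
364 [[-27.8, 223.3, 15.0], [-2.6, 70.1, 133.5], [7.9, 70.0, 133.5]]
366 [[-27.7, 224.6, 16.6], [-2.7, 72.4, 133.0], [7.9, 71.4, 133.7]]
368 [[-27.7, 225.7, 18.2], [-2.6, 71.5, 134.9], [8.0, 72.6, 134.1]]
370 [[-27.5, 226.4, 20.1], [-2.6, 74.0, 134.3], [8.0, 74.7, 133.7]]
372 [[-27.5, 228.0, 21.4], [-2.7, 75.4, 134.5], [8.0, 75.1, 134.8]]
374 [[-27.4, 227.8, 24.0], [-2.7, 76.7, 134.8], [8.1, 77.9, 133.9]]
```

View pics/w4c.png

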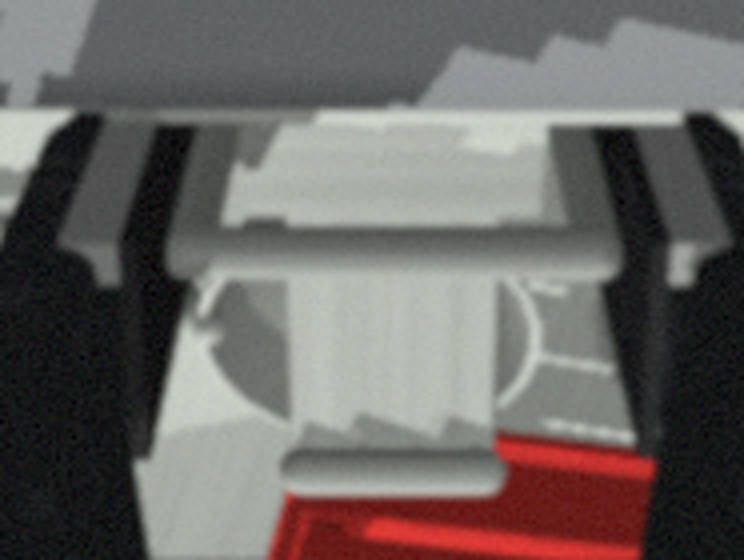

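The crop shows the bar between the pads at row 250, in front of the keeper block, and the lever standing out below it. Depth gives a bar centre of about (20,162.5) and lever t ≈ 1.84, so the bar lies about 6.2 behind the TCP, not 9.5. I'll swing in along the true arc.

```bash
sed -i 's/9\.5/6.2/g' h.py
python3 - <<'E'
from h import *
pv=np.array([34.1,112.0])
f0=None; o=20.
while o>9.5:
    el=np.pi-np.arccos((pv[0]-o)/53.7); z=pv[1]+53.7*np.sin(el)
    tobar(o,z,np.degrees(el),feed=25); f=F(); b=bar(); print(round(o,1),round(z,1),np.round(b,1),np.round(f,2))
    if f0 is None: f0=f
    if f[1]-f0[1]>3.5 or np.linalg.norm(f[1:])>9.5: break
    o-=.6
c=snap('wrist','w5.png'); P=Cc(cloud(c)); print('bar tcp',bar(),get_time())
for r in range(318,372,3): print(r,np.round(P[r,[300,320,340]],1).tolist())
E
```

```text
20.0 163.8 [  0.9  20.6 164.3] [-0.72  2.42 -6.5 ]
19.4 163.6 [  0.9  19.7 164. ] [-2.16  2.55 -3.4 ]
18.8 163.5 [  0.9  19.  163.8] [-2.76  1.94 -1.57]
18.2 163.3 [  0.9  18.4 163.6] [-3.34  2.27  0.3 ]
17.6 163.1 [  1.   17.5 163.2] [-3.71  1.73  1.41]
17.0 162.9 [  1.   16.9 162.9] [-3.96  1.35  1.47]
16.4 162.7 [  1.   16.3 162.6] [-3.73  2.38  0.63]
15.8 162.5 [  1.   15.7 162.4] [-3.86  2.26  0.52]
15.2 162.3 [  1.   15.1 162.2] [-3.62  1.77 -0.24]
14.6 162.0 [  0.9  14.6 162. ] [-3.27  2.92 -0.43]
14.0 161.8 [  0.9  14.6 162. ] [-3.4   4.43 -0.26]
13.4 161.5 [  1.   14.7 162.1] [-3.24  6.21  0.72]
bar tcp [  0.92769486  14.71031577 162.06343583] 14.7667
318 [[-6.3, -20.3, 176.6], [-0.6, -20.7, 177.0], [5.2, -19.7, 176.2]]
321 [[-6.4, -18.7, 176.5], [-0.6, -18.7, 176.5], [5.2, -18.6, 176.4]]
324 [[-6.5, -16.9, 176.2], [-0.7, -16.4, 175.9], [5.2, -18.5, 177.4]]
327 [[-6.7, -15.0, 175.9], [-0.7, -14.7, 175.7], [5.3, -15.3, 176.1]]
330 [[-7.0, -11.2, 174.2], [-0.7, -12.2, 174.9], [5.4, -12.3, 175.0]]
333 [[-8.1, 1.3, 166.5], [-1.1, 1.9, 166.0], [5.9, 1.4, 166.4]]
336 [[-8.1, 2.3, 167.0], [-1.2, 3.7, 166.0], [5.9, 2.1, 167.1]]
339 [[-8.3, 4.8, 166.5], [-1.2, 4.7, 166.6], [6.0, 5.3, 166.2]]
342 [[-8.4, 7.2, 166.1], [-1.2, 6.8, 166.4], [6.0, 6.8, 166.4]]
345 [[-8.4, 8.3, 166.6], [-1.2, 8.2, 166.7], [6.0, 8.8, 166.3]]
348 [[-8.6, 10.3, 166.6], [-1.2, 10.4, 166.5], [6.0, 9.6, 167.0]]
351 [[-28.4, 229.2, 27.0], [-2.6, 59.1, 136.4], [7.9, 61.2, 135.0]]
354 [[-28.2, 229.4, 30.4], [-2.6, 62.9, 135.7], [7.9, 62.6, 136.0]]
357 [[-28.2, 231.7, 32.6], [-2.6, 64.2, 136.8], [7.9, 64.9, 136.3]]
360 [[-33.4, 292.7, -1.2], [-2.7, 66.7, 137.0], [7.9, 65.7, 137.6]]
363 [[-33.9, 300.6, -1.8], [-2.7, 68.4, 137.7], [8.0, 68.5, 137.7]]
366 [[-34.2, 306.9, -1.4], [-2.7, 69.2, 139.0], [8.0, 70.0, 138.6]]
369 [[-34.5, 312.6, -0.5], [-2.7, 72.4, 138.9], [8.0, 72.1, 139.1]]
```

The bar stopped sharply against the block at out 14.6, so the groove centre is at about 15.8. Next I'll lower it into the groove.

Run:
```python
from h import *
tobar(15.8,162,111,feed=25); f=F(); print(np.round(bar(),1),np.round(f,2))
z=162.; hist=[]
while z>152.5:
    z-=.6; tobar(15.8,z,110.5,feed=25); f=F(); b=bar(); print(round(z,1),np.round(b,1),np.round(f,2))
    if abs(f[1])>7 or f[2]>11: print('lim'); break
    if z<157 and len(hist)>4 and f[2]-np.median(hist[-6:])>3: print('bottom'); break
    hist.append(f[2])
print(get_time())
c=snap('wrist','w6.png');P=Cc(cloud(c))
for r in range(330,440,8): print(r,np.round(P[r,[310,330]],1).tolist())
```

```text
[  1.   15.3 161.9] [-4.24  1.32  1.04]
161.4 [  1.   15.6 161.5] [-4.68  1.09  2.87]
160.8 [  1.   15.6 160.9] [-5.02  0.73  3.45]
160.2 [  1.   15.6 160.3] [-4.98  1.17  3.97]
159.6 [  1.   15.6 159.7] [-4.73  1.21  3.44]
159.0 [  1.   15.6 159.1] [-5.08  0.91  3.18]
158.4 [  1.   15.5 158.5] [-5.01  1.    3.95]
157.8 [  1.   15.6 158. ] [-5.21  0.91  4.05]
157.2 [  1.   15.7 157.5] [-5.33  1.55  4.91]
156.6 [  1.   15.7 157.1] [-5.31  0.97  5.54]
156.0 [  1.   15.8 156.5] [-5.65  0.99  5.44]
155.4 [  1.   15.9 156.2] [-5.71  0.44  6.7 ]
154.8 [  1.   16.  155.9] [-6.32  0.08  9.07]
bottom
18.8833
330 [[-3.1, -19.1, 176.7], [2.4, -18.3, 176.1]]
338 [[-3.4, -13.6, 175.3], [2.4, -13.6, 175.3]]
346 [[-4.2, 1.5, 167.1], [2.5, 1.9, 166.8]]
354 [[-4.4, 6.7, 166.6], [2.5, 7.2, 166.3]]
362 [[-9.3, 92.1, 113.3], [2.9, 92.2, 113.2]]
370 [[-9.2, 94.3, 117.4], [2.9, 94.4, 117.3]]
378 [[-19.2, 274.7, 13.6], [3.7, 279.9, 10.4]]
386 [[-18.8, 274.8, 23.4], [3.7, 279.0, 21.0]]
394 [[-18.6, 278.0, 31.3], [3.7, 278.6, 30.8]]
402 [[-18.0, 274.9, 42.2], [3.6, 279.4, 39.7]]
410 [[-17.7, 275.5, 50.7], [3.6, 279.4, 48.8]]
418 [[-17.4, 276.2, 59.1], [3.6, 278.5, 57.9]]
426 [[-2.4, -12.2, 199.8], [4.2, 415.6, 3.3]]
434 [[-2.2, -14.5, 202.7], [2.4, -13.8, 202.4]]
```

The bar went below the lip's top level and bottomed at about seat height, between the block and the lip. I'll ease the side load, release, back out and check.

Run:
```python
from h import *
tobar(15.8,155.4,110,x=0.2,feed=20); print(np.round(bar(),1),np.round(F(),2))
gripper_to(0.75); st('open')
e=np.radians(110); p=np.array(get_eef_pos()); z=np.array(get_ee_rot())[:,2]
line_to(p-z*95,feed=150); st('out')
goto(W(1.5,75,300),R(0)); hold(.2)
c=snap('wrist','w7.png'); P=Cc(cloud(c)); print(get_time())
for r in range(130,260,3): print(r,np.round(np.nanmedian(P[r,326:333],0),1),'R',np.round(P[r,349:354:2],0).tolist())
cv2.imwrite('pics/w7c.png',cv2.resize(c['image'][115:265,285:375],None,fx=4,fy=4,interpolation=cv2.INTER_CUBIC))
```

```text
[  0.9  15.9 155.9] [-3.2   1.52  4.7 ]
open t19.59 tcp [  1.9  18.2 150.2] F x/out/z [2.83 4.18 1.17] M [-0.38  0.3  -0.  ] w0.748 g0.0
out t20.38 tcp [  0.9 -15.2 238.1] F x/out/z [-0.54  0.52 -0.34] M [0.33 0.01 0.  ] w0.747 g0.0
21.2333
130 [  2.3  -5.8 169.2] R [[16.0, -6.0, 170.0], [17.0, -6.0, 170.0], [19.0, -6.0, 170.0]]
133 [  2.7  -3.8 168.7] R [[16.0, -4.0, 170.0], [17.0, -4.0, 169.0], [19.0, -4.0, 171.0]]
136 [  2.4  -1.8 167. ] R [[18.0, -1.0, 126.0], [18.0, -2.0, 160.0], [19.0, -2.0, 161.0]]
139 [  2.4   0.2 166.3] R [[25.0, 4.0, -1.0], [27.0, 4.0, -2.0], [29.0, 4.0, -1.0]]
142 [  2.4   2.2 166.5] R [[25.0, 7.0, 1.0], [27.0, 7.0, 0.0], [29.0, 7.0, -1.0]]
145 [  2.4   4.2 166.9] R [[25.0, 10.0, -1.0], [27.0, 10.0, -1.0], [30.0, 10.0, -2.0]]
148 [  2.4   6.2 166.8] R [[25.0, 14.0, 0.0], [27.0, 14.0, -1.0], [30.0, 14.0, -1.0]]
151 [  2.4   8.2 166.8] R [[25.0, 17.0, -2.0], [27.0, 17.0, 1.0], [30.0, 17.0, -1.0]]
154 [  2.4  11.3 150.5] R [[25.0, 20.0, 1.0], [27.0, 20.0, 0.0], [30.0, 20.0, 0.0]]
157 [  2.4  13.  157.3] R [[17.0, 13.0, 156.0], [18.0, 13.0, 156.0], [20.0, 13.0
[... 2304 characters left out ...]
 113.7] R [[27.0, 122.0, -1.0], [30.0, 121.0, -0.0], [32.0, 121.0, -1.0]]
241 [  2.7  90.  113.9] R [[27.0, 126.0, -2.0], [30.0, 125.0, -1.0], [32.0, 125.0, 0.0]]
244 [  2.7  92.9 113.7] R [[27.0, 129.0, -0.0], [30.0, 129.0, -1.0], [32.0, 129.0, -1.0]]
247 [  2.7  94.6 117.4] R [[28.0, 133.0, -1.0], [30.0, 133.0, -1.0], [33.0, 133.0, -0.0]]
250 [  2.8  97.6 116.8] R [[28.0, 137.0, -1.0], [30.0, 136.0, 1.0], [33.0, 137.0, -1.0]]
253 [  2.7 141.3  -1. ] R [[28.0, 141.0, -1.0], [30.0, 141.0, 1.0], [33.0, 141.0, -1.0]]
256 [  2.8 145.2  -0.9] R [[28.0, 145.0, -1.0], [30.0, 145.0, -0.0], [33.0, 145.0, -1.0]]
259 [  2.8 149.1  -0.6] R [[28.0, 150.0, -2.0], [30.0, 149.0, -2.0], [33.0, 149.0, -1.0]]
```

View pics/w7c.png

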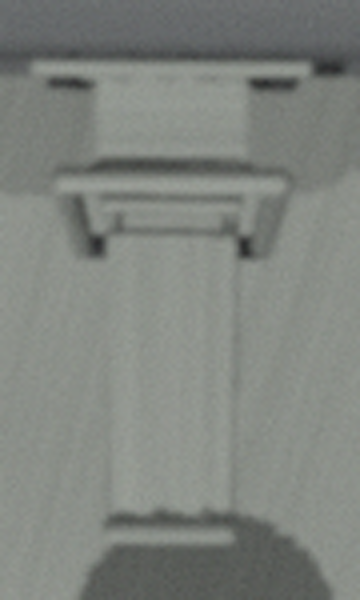

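The crop shows the bar (row 185) behind the lip (row 200). Its top is at z 157.5, level with the lip's top, so it is seated, and the lever stands out at t ≈ 1.50. Next I'll press the lever.

```bash
cat >> h.py <<'E'
PIN=np.array([18.5,112.])
def lev(t,gap=0,r=50,k=.57):
    a=k*(np.pi/2-t); c=PIN+r*np.array([np.sin(t),-np.cos(t)])+(7.5+gap)*np.array([np.cos(t),np.sin(t)])
    z=np.array([-np.sin(a),-np.cos(a)]); x=np.array([-np.cos(a),np.sin(a)])
    p=c-17*z-11*x; return W(1.5,p[0],p[1]),R(a)
E
python3 - <<'E'
from h import *
for t in np.arange(1.5,-.05,-.1): 
    if solve_ik(*lev(t)) is None: print('no',t)
gripper_to(0.0,20)
goto(*lev(1.5,40)); st('pre')
line_to(*lev(1.5,6),feed=120); f0=F(); print('f0',f0)
t=1.5; g=4
def step(t,g):
    line_to(*lev(t,g),feed=60); f=np.array(get_contact_force()); return np.array([f@EX,-f@EY,f[2]])
while g>-3:
    f=step(1.5,g)-f0; print('g',g,np.round(f,2))
    if f[2]>1.2: break
    g-=.7
while t>0.75:
    t-=.06; f=step(t,g); print('%.2f'%t,np.round(f,1),end=' | ')
    if np.linalg.norm(f)>18: print('stop'); break
print(get_time()); st()
E
```

```text
pre t22.43 tcp [  2.1  83.9 173.3] F x/out/z [0.56 0.51 0.25] M [-0.01  0.05  0.04] w0.000 g0.0
f0 [-0.19397662 -0.12863058  0.26719681]
g 4 [-0.68  0.4   0.46]
g 3.3 [-0.18  0.16 -0.07]
g 2.5999999999999996 [-0.16  0.09 -0.56]
g 1.8999999999999997 [0.65 0.6  0.4 ]
g 1.1999999999999997 [0.47 0.77 0.42]
g 0.4999999999999998 [-0.09  0.96 -0.12]
g -0.20000000000000018 [0.95 0.39 0.17]
g -0.9000000000000001 [0.23 0.39 0.68]
g -1.6 [0.66 1.81 0.72]
g -2.3 [0.16 1.06 1.56]
1.44 [-0.5  0.1 -0.1] | 1.38 [-0.8 -0.4 -0.3] | 1.32 [ 1.1 -0.2 -0.5] | 1.26 [-0.   1.3  1.7] | 1.20 [-0.4  2.4  3.1] | 1.14 [-0.2  2.8  4.2] | 1.08 [-0.5  3.1  5.7] | 1.02 [-1.   3.6  5.6] | 0.96 [-0.4  4.1  6.1] | 0.90 [0.4 4.6 5.4] | 0.84 [-0.7  4.9  6.7] | 0.78 [-0.8  5.3  5.5] | 0.72 [0.  5.7 3.6] | 28.6833
 t28.68 tcp [ 1.9 75.5 88.2] F x/out/z [0.04 5.68 3.61] M [-1.08  0.03 -0.01] w-0.002 g3.5
```

The push force peaked at about 8 N near 0.9, as expected for a hooked loop. I'll continue over centre.

Run:
```python
from h import *
t=.72; g=-2.3
while t>-0.01:
    t-=.06; line_to(*lev(t,g),feed=60); f=np.array(get_contact_force()); f=np.array([f@EX,-f@EY,f[2]]); print('%.2f'%t,np.round(f,1),end=' | ')
    if np.linalg.norm(f)>14: print('stop'); break
st('end')
while g>-7:
    if F()[1]>6: break
    g-=.6; line_to(*lev(t,g),feed=30); print(round(g,1),np.round(F(),1),end=' ')
st('pressed')
line_to(*lev(max(t,0),60),feed=150); st('off')
p,_=lev(0,60); goto(p+np.array([0,0,130])-EY*20,R(.5)); hold(.2)
c=snap('wrist','w8.png'); snap('top','t2.png'); P=Cc(cloud(c)); print(get_time())
cv2.imwrite('pics/w8v.png',c['image'])
```

```text
0.66 [1.2 5.3 2.7] | 0.60 [-0.1  5.7  1.7] | 0.54 [0.2 5.  1.6] | 0.48 [ 0.5  5.2 -0.2] | 0.42 [ 1.   3.2 -0.7] | 0.36 [-0.3  0.9 -0.5] | 0.30 [ 0.2 -0.9  0.4] | 0.24 [-0.7 -0.5 -0.7] | 0.18 [-0.2  1.1 -0. ] | 0.12 [-0.3  0.   0.1] | 0.06 [ 0.2 -0.1 -0.2] | -0.00 [ 0.2  1.1 -1. ] | -0.06 [-0.4  6.8  0.4] | end t31.93 tcp [ 0.9 44.  62.3] F x/out/z [-0.42  6.84  0.41] M [-1.62 -0.17  0.15] w-0.001 g2.9
-2.9 [-0.8  6.9 -0.1] pressed t32.38 tcp [ 0.9 44.  62.3] F x/out/z [-0.49  7.04 -0.53] M [-1.7  -0.11  0.14] w-0.005 g3.5
off t32.98 tcp [  1.7 105.1  64.2] F x/out/z [-0.07 -0.67  0.71] M [-0.83 -0.01  0.  ] w-0.008 g0.0
33.8667
```

View pics/w8v.png

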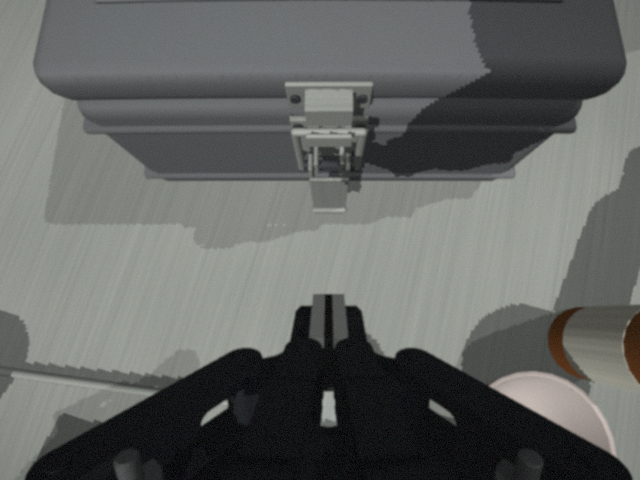

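The picture shows the lever hanging down along the wall (rows 178–212) and the loop bar at row 131, against the keeper. I'll verify the angles and heights from depth, then hand in.

Run:
```python
from h import *
c=dict(np.load('pics/w8.npz'));P=Cc(cloud(c))
for r in list(range(86,140,4))+list(range(140,216,6)): print(r,np.round(np.nanmedian(P[r,327:333],0),1),np.round(P[r,358],1))
A=cv2.imread('pics/top1.png').astype(int);B=cv2.imread('pics/t2.png').astype(int)
d=(abs(A-B).max(2)>60).astype(np.uint8); n,l,s,ce=cv2.connectedComponentsWithStats(d); print([x.tolist() for x in s[1:] if x[4]>40])
```

```text
86 [  2.   -3.3 166. ] [ 17.3  -2.6 166.9]
90 [  2.   -2.2 164. ] [ 17.6  -2.9 162.9]
94 [  2.    0.4 164.2] [ 17.9  -3.2 158.8]
98 [  2.    2.7 164. ] [ 18.   -1.7 157.3]
102 [  2.    5.1 164. ] [ 18.2  -1.2 154.2]
106 [  2.    7.7 164.3] [ 18.8  -3.3 146.8]
110 [  2.   10.3 164.6] [ 19.8  -8.2 134.5]
114 [  2.   10.3 160.7] [ 20.   -6.9 132.2]
118 [  2.   10.3 156.6] [ 19.9  -3.6 133. ]
122 [  2.   10.4 152.5] [ 20.1  -2.6 130. ]
126 [  2.   10.3 147.9] [ 20.2  -0.7 128.4]
130 [  2.   14.8 151.6] [ 18.2  14.9 151.6]
134 [  2.   18.9 154.5] [ 18.2  16.8 150.5]
138 [  2.   20.8 153.6] [ 18.8  15.2 142.8]
140 [  2.   20.3 150.2] [ 18.9  15.9 141.6]
146 [  1.9  20.5 143.2] [nan nan nan]
152 [ 1.9 -2.  88. ] [ 20.1  16.1 125.9]
158 [ 1.8 -6.1 68.5] [ 20.7  16.4 117.5]
164 [  1.9  19.2 114.4] [ 21.5  16.  106.9]
170 [ 1.9 15.9 96.4] [22.3 15.9 96.2]
176 [ 1.8 -3.6 36.3] [27.2 -3.5 36.5]
182 [ 1.9 25.8 98.6] [ 30.2 -12.1  -0.9]
188 [ 1.8 25.5 85.4] [30.1 -6.  -1.6]
194 [ 1.8 25.4 71.6] [29.9  0.7 -0.3]
200 [ 1.8 25.4 56.4] [29.9  6.4 -1.8]
206 [ 1.8 25.6 40.6] [29.7 12.9 -0.8]
212 [ 1.7 29.2 34.3] [29.7 18.9 -1.4]
[[409, 82, 112, 126, 6674], [321, 150, 80, 137, 1448], [399, 163, 9, 19, 50], [312, 194, 22, 27, 192], [333, 197, 6, 12, 43], [387, 211, 41, 51, 489], [47, 234, 24, 51, 647], [383, 254, 7, 19, 54], [338, 299, 23, 21, 97], [344, 315, 33, 52, 879], [279, 329, 59, 90, 2618], [0, 387, 62, 63, 2649], [71, 387, 76, 56, 1914], [340, 415, 20, 45, 284], [290, 419, 16, 13, 132], [0, 456, 17, 19, 181], [308, 463, 44, 17, 391], [1, 466, 53, 14, 309]]
```

```bash
python3 -c "
from rig import *
print(get_contact_force(),get_time()); print(close_job())"
```

```text
[1.19141158 0.35672693 0.04607724] 33.8667
the job is handed in; nothing more can be done
None
```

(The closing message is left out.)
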